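# Daily pull check of a bench spring gauge

### The arm

A 6-joint arm with a two-finger parallel gripper is mounted at the origin on the work surface. World frame = base frame: x ahead of the robot, y to its left, z up, the work surface at z = 0. Lengths are in mm, angles in rad, forces in N, time in s.
With the tool pointing down it reaches from about 350 to 875 mm from the base axis. Payload 4.2 kg.
Tool frame: the origin (TCP) lies at the very end of the fingers, on their centre line; the grasp point (between the pads) lies 19 mm behind it; z points along the fingers, y is the line along which they close (so a half turn about z gives the same grasp; the last joint's range is limited). The gripper opens to 85 mm and grips with 20 to 120 N. Pads are 22 mm wide; open, the fingers measure 114 mm over their backs; the gripper's body (76 mm by 85 mm) begins 54 mm behind the grasp point. The pads swing forward as they close: fully open they stand 13 mm farther back than shut.
Start: joints at [1.446, 0.385, 0.008, 0, -1.194, -0.259], TCP at [233.996, 579.521, 231.312] pointing down, gripper open.
Joint ranges: [-3.14, 3.14], [-1.21, 2.06], [-1.07, 1.41], [-3.16, 2.05], [-2.99, -0.16], [-3.1, 3.1]. Speed limits (rad/s): [2.79, 2.79, 3.14, 3.14, 3.14, 3.14].

### API

Orientations are given as a unit quaternion [x, y, z, w].
In Python, from bench import read_state, get_image, get_calibration, job_done gives the robot as it stands.
- The arm moves only by the shell command python3 -m creep 'ROWS'. ROWS is a JSON object of lists of equal length, an entry for each row: "translation": the shift along the world's x, y, z in cm, a list of three; "delta_rot": the turn, a rotation vector about the world's x, y, z in degrees, a list of three; "hand": the finger opening in cm, from 0 to 8.54. A call has 1 to 8 rows; each row is the pose to reach, as a shift and turn from the pose commanded when the call began; what a row does not reach only later rows make up. A row lasts 1/8 s, in which the tool goes at most 62.5 mm and 10.7 degrees, less where a joint would pass 70% of its speed; a pose out of reach is approached as far as the arm can. A call with a gripper value outside its range is refused whole. The fingers move at their own pace and stop on an object; the grip force is fixed at half the most. Time passes only in rows, so rows that repeat a pose let the fingers close. It gives the time, the measured TCP pose, the force, the opening and the grip force at its end, in the units of the state.
- read_state(): the state, without advancing time (a new reading comes with each control period).
- get_image(name): name is "scene" or "top"; returns (picture, depth): 384x512x3 uint8, red, green, blue; 384x512 float32, mm along the optical axis (not along the pixel's ray), 0 where there is no reading.
- get_calibration(name): a dict with "intrinsics" (3x3 intrinsics, pixels), "xyz" and "attitude" of the camera in the world. Camera axes: x right, y down, z forward; pixel columns grow to the right and rows downward; lengths in mm; the calibration is good to about 2 mm. A picture is of the moment at which its call begins. get_calibration takes no time and is no camera call.
- job_done(): hands the job in; it is judged then, once.
The state is a dict: "clock": time; "joints": joint angles; "joint_vel": joint speeds; "joint_efforts": joint torques, N m; "position": TCP position; "ee_rot": TCP orientation; "contact_force": force on the tool from outside, world axes, zero at the start; "wrist_torque": the same for the moment, N m; "gripper_width": finger opening in mm; "grasp_force": force on a finger pad.
Only numpy, scipy, OpenCV 4.12 (cv2) and the standard library are available. Lean on these libraries where they do the work, as an engineer would, in place of code of your own. Each camera call takes 0.05 s, during which the arm holds its last target. There are 200 camera calls.

### The job

Do the daily check of the bench pull gauge: first slide the telltale tab on its top back to zero (away from the pull handle), then pull the handle out until the pointer stands between the two long marks and hold it there for a second, so that the telltale is left between the marks. Then ease the handle back without letting the spring snap, push it fully home and let go; leave everything else on the bench where it is.

Things in the scene. Friction and masses are not known exactly. Their poses are not given: they have to be found in the camera images.
- gauge: grey pull gauge bolted to the bench: base plate 200 x 120 x 12 mm, housing 150 x 80 mm, top face 86 mm above the bench. Origin on the bench under the housing's centre; its -x axis is the pull direction (out through the handle), z up. On its top: a slot along x, short ticks every 5 mm and two long black lines right across at x = -30 and -40 mm, the marks.
- bar (a point): centre of the pull handle: a black cross bar 16 mm thick, 90 mm long along the gauge's y, its axis 98 mm above the bench, on a short upright at the end of a 12 mm steel rod (rod axis 60 mm above the bench). At home it stands 145 mm from the gauge's origin, with 50 mm free between bar and housing. Axes as the gauge.
- handle (a joint): how far the handle is pulled out, m; 0 home, 0.085 at its stop. A free play of 2 to 20 mm, hidden and different each time, comes before it takes up the sprung pointer; it has 1 N of drag and stays where left, so the spring alone does not bring it home.
- pointer (a joint): travel of the sprung pointer (thin dark needle on the -y side of the slot), m; 0 at rest, 0.030 and 0.040 at the marks, stop at 0.055. Spring 0.35 N per mm from zero: the handle needs about 13 N at the first mark, 16.5 N at the second, drag included.
- telltale (a joint): position of the telltale, m; 0 at zero, 0.030 and 0.040 at the marks, stop at 0.060. The pointer pushes it outward; friction of 1.5 N holds it at the highest reading. It starts beyond the marks, left from the last check.
- tab (a point): centre of the top of the telltale's tab: an upright steel blade 8 mm thick (x), 22 mm wide (y), standing 26 mm above the gauge's top face (its top 112 mm above the bench), in the slot at gauge x = -telltale; a thin needle on its +y side reads the marks.
- oil_tin: open steel cup, 60 mm wide, 55 mm tall, beside the gauge; origin under its centre. Leave alone.
- jar: closed grey jar, 56 mm wide, 85 mm tall, beside the gauge; origin under its centre. Leave alone.
- nut_a: hexagon nut 32 mm wide, 14 mm tall, beside the gauge. Leave alone.
- nut_b: hexagon nut 32 mm wide, 14 mm tall, beside the gauge. Leave alone.
- pin_a: turned steel pin lying down, 72 mm long, 15 mm thick, beside the gauge. Leave alone.
- pin_b: turned steel pin lying down, 72 mm long, 15 mm thick, beside the gauge. Leave alone.
- screwdriver: screwdriver lying on the right of the bench. Leave alone.
- blow_gun: red and black air blow gun lying on the left of the bench, about 210 mm long. Leave alone.

How it is judged (in metres and radians):
On the way, in this order (a step that is already met when the one before it is completed fails the run):
1. the telltale is slid back to zero (within 4 mm) with the pointer at rest (value of joint each of telltale, pointer below 0.004 m), for 0.2 s.
2. the pointer is held between the two marks for a second (value of joint pointer between 0.029 and 0.041 m), for 0.8 s.
At the end, for the whole second after the job is handed in: The handle is home (within 5 mm) and the pointer back at rest (within 4 mm), and the telltale stands between the marks (29 to 41 mm) (value of joint handle below 0.005 m and value of joint pointer below 0.004 m and value of joint telltale between 0.029 and 0.041 m); the robot touches nothing.
It fails at once if the spring is let snap back (pointer returning faster than 0.25 m/s) (velocity of joint pointer below -0.25 m/s).
It fails at once if a bystander is moved by more than 30 mm (distance of any of oil_tin, jar, nut_a, nut_b, pin_a, pin_b, screwdriver, blow_gun from where it was at the start of the episode above 0.03 m).
It also fails if it takes over 64 s, if anything falls off the work surface, if the arm or the gripper's body presses on something with over 40 N, if the wrist force passes 120 N, or if a joint passes its speed limit or range.

## Working session

There is one attempt and no reset: what is moved stays moved. The work goes in short steps, Python scripts to look and compute and a shell command to move; the robot and the scene stay as the last step left them, time stands still between calls to the robot, and variables do not carry over. Pictures are saved under pics/ and viewed, at most 10 in all, crops included, and the job is handed in when it is done.

```bash
ls; mkdir -p pics; python3 - <<'E'
from bench import *
import cv2,numpy as np
for n in("scene","top"):
    p,d=get_image(n);cv2.imwrite(f"pics/{n}0.png",p[:,:,::-1]);np.save(f"{n}0.npy",d)
    c=get_calibration(n);print(n,c)
print(read_state())
E
```

```text
pics
scene {'intrinsics': array([[420.07207024,   0.        , 252.45661228],
       [  0.        , 420.07207024, 192.93328722],
       [  0.        ,   0.        ,   1.        ]]), 'xyz': array([1126.20173962, -340.02775125,  956.36959538]), 'attitude': array([ 0.8313496 ,  0.45493475, -0.14892331, -0.28233681])}
top {'intrinsics': array([[499.34686233,   0.        , 254.78211282],
       [  0.        , 499.34686233, 198.26266618],
       [  0.        ,   0.        ,   1.        ]]), 'xyz': array([ 379.4043821 ,  -17.3284635 , 1357.18191492]), 'attitude': array([-0.69697239,  0.71306556, -0.05116346,  0.05611861])}
{'clock': 0.1, 'joints': array([ 1.44560088e+00,  3.85476771e-01,  6.79044851e-03, -4.40081961e-04,
       -1.19399175e+00, -2.58595697e-01]), 'joint_vel': array([-0.00073022, -0.00381277,  0.00257933,  0.00142153, -0.00010481,
        0.00088789]), 'joint_efforts': array([-8.35286010e-04, -3.93316805e+01,  1.88931245e+01,  4.19801518e+00,
       -2.52967824e-03,  3.44269679e-06]), 'position': array([233.81569739, 579.06865346, 230.34289809]), 'ee_rot': array([ 9.81628539e-01, -1.90799594e-01, -1.41363319e-04,  9.52410225e-04]), 'contact_force': array([ 0.58837201, -0.35644154, -0.13624422]), 'wrist_torque': array([ 0.02191021, -0.03498708,  0.00983167]), 'grasp_force': 0.0, 'gripper_width': 85.56593425721492}
```

View pics/top0.png

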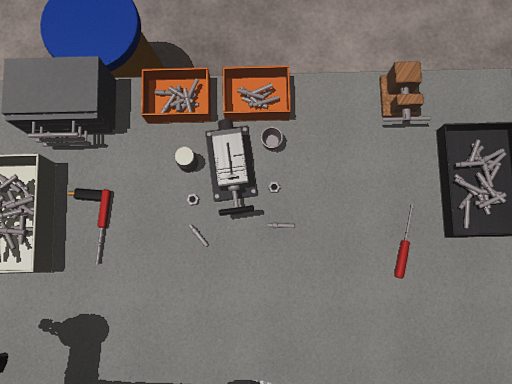

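View pics/scene0.png

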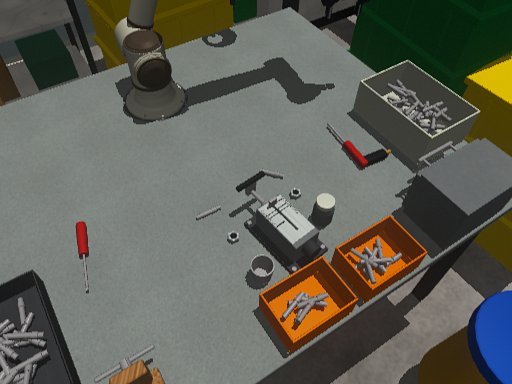

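The top view shows the gauge around (232,160), with its black bar at (237,211) towards the robot. The jar is at (186,157) and the cup at (272,138), either side of it; nuts are at (193,200) and (274,187). I'll zoom in.

```bash
cat > h.py <<'E'
import numpy as np,cv2
from scipy.spatial.transform import Rotation as R
from bench import *
def ray(n,u,v,z):
    c=get_calibration(n);K=c["intrinsics"]
    d=R.from_quat(c["attitude"]).apply(np.linalg.inv(K)@[u,v,1.]);o=np.array(c["xyz"])
    return o+d*(z-o[2])/d[2]
def proj(n,p):
    c=get_calibration(n);q=R.from_quat(c["attitude"]).inv().apply(np.array(p)-c["xyz"]);q=c["intrinsics"]@q;return q[:2]/q[2]
E
python3 - <<'E'
from h import *
t=cv2.imread("pics/top0.png");s=cv2.imread("pics/scene0.png")
a=cv2.resize(t[115:225,190:270],None,fx=5,fy=5,interpolation=cv2.INTER_CUBIC)
b=cv2.resize(s[165:275,230:330],None,fx=4,fy=4,interpolation=cv2.INTER_CUBIC)
m=np.zeros((550,800,3),np.uint8);m[:550,:400]=a;m[:440,400:]=b
cv2.imwrite("pics/z0.png",m)
g=cv2.cvtColor(t,cv2.COLOR_BGR2GRAY)
# bar: darkest blob
k=np.zeros_like(g);k[203:220,215:262]=(g[203:220,215:262]<45)
n,l,st,ce=cv2.connectedComponentsWithStats(k);i=1+st[1:,4].argmax();print(st[i],ce[i]);print(cv2.minAreaRect(np.argwhere(l==i)[:,::-1].astype(np.float32)))
print(ray("top",*ce[i],106))
# housing top: bright region
k=np.zeros_like(g);k[120:195,200:262]=(g[120:195,200:262]>150)
k=cv2.morphologyEx(k,cv2.MORPH_CLOSE,np.ones((7,7)))
n,l,st,ce=cv2.connectedComponentsWithStats(k);i=1+st[1:,4].argmax()
r=cv2.minAreaRect(np.argwhere(l==i)[:,::-1].astype(np.float32));print(r)
B=[ray("top",*p,86)for p in cv2.boxPoints(r)];print(np.round(B,1));print(ray("top",*r[0],86))
E
```

```text
[219 206  35   9 197] [237.58883249 210.0964467 ]
((236.31080627441406, 210.36485290527344), (6.740358352661133, 34.3593864440918), 80.53767395019531)
[541.76477501  33.42859946 106.        ]
((229.8468475341797, 163.98294067382812), (60.59174728393555, 29.314117431640625), 83.36748504638672)
[[743.3  98.7  86. ]
 [750.6  22.   86. ]
 [589.8   6.8  86. ]
 [582.7  82.1  86. ]]
[665.84643849  52.34848455  86.        ]
```

View pics/z0.png

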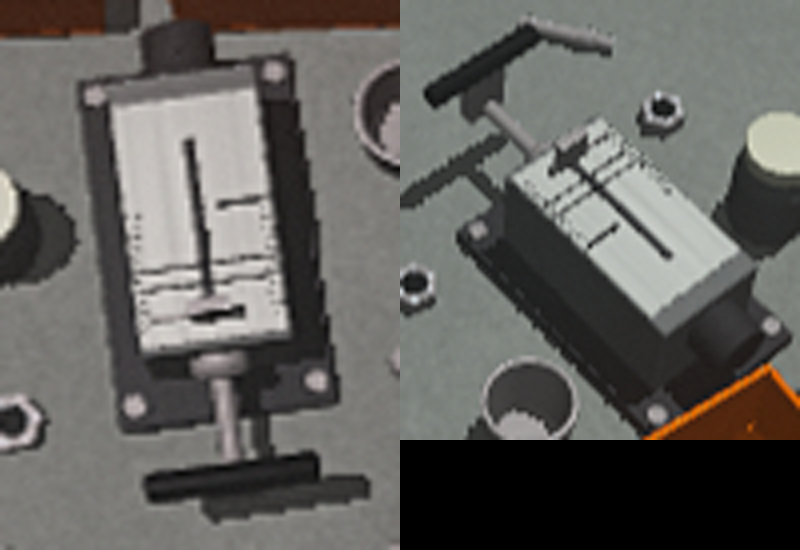

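```bash
python3 - <<'E'
from h import *
def c(x,y,z): return ray("top",190+(x+.5)/5-.5,115+(y+.5)/5-.5,z)
def sc(x,y,z): return ray("scene",230+(x-400+.5)/4-.5,165+(y+.5)/4-.5,z)
N=dict(nl=(143,355,86),nr=(290,335,86),slotfar=(188,140,86),mk1l=(133,273,86),mk1r=(281,261,86),mk2l=(135,290,86),mk2r=(283,278,86),ptrL=(218,206,86),ptrR=(262,200,86),barL=(147,488,102),barR=(319,467,102),tab=(207,304,112))
for k,v in N.items(): print(k,np.round(c(*v),1))
S=dict(near_l=(600,120,86),near_r=(507,183,86),slotfar=(670,256,86),barL=(535,32,102),barR=(430,97,102))
for k,v in S.items(): print("sc",k,np.round(sc(*v),1))
q=read_state()["ee_rot"];print(R.from_quat(q).as_matrix().round(3))
d=np.load("top0.npy");print(d[180,230],d[210,236])
E
```

```text
nl [609.4  83.3  86. ]
nr [618.1   7.1  86. ]
slotfar [723.3  58.5  86. ]
mk1l [652.8  88.   86. ]
mk1r [657.4  11.   86. ]
mk2l [643.8  87.1  86. ]
mk2r [648.3  10.1  86. ]
ptrL [687.5  43.3  86. ]
ptrR [690.1  20.2  86. ]
barL [538.   80.8 102. ]
barR [546.7  -6.6 102. ]
tab [630.3  48.4 112. ]
sc near_l [617.1  81.6  86. ]
sc near_r [626.5   3.4  86. ]
sc slotfar [725.5  57.9  86. ]
sc barL [543.5  79.4 102. ]
sc barR [552.7  -7.9 102. ]
[[ 0.927 -0.375 -0.001]
 [-0.375 -0.927 -0.002]
 [ 0.     0.002 -1.   ]]
1292.8912 1261.7906
```

The yaw is about 6.3°, the origin about (689,52), the bar about (545,36.5) and the tab about (631,46), so the telltale reads near 58 mm. I'll move above the tab.

```bash
python3 -m creep '{"translation":[[4,-5.5,0],[9,-12,0],[14,-18.5,0],[19,-25,0],[24,-31.5,0],[29,-38,0],[33,-44,0],[36,-48,0]],"delta_rot":[[0,0,-7],[0,0,-15],[0,0,-23],[0,0,-31],[0,0,-39],[0,0,-47],[0,0,-55],[0,0,-62]],"hand":[2.2,2.2,2.2,2.2,2.2,2.2,2.2,2.2]}'; python3 -m creep '{"translation":[[2,-3,0],[3.7,-5.3,-2],[3.7,-5.3,-6],[3.7,-5.3,-6]],"delta_rot":[[0,0,0],[0,0,0],[0,0,0],[0,0,0]],"hand":[2.2,2.2,2.2,2.2]}'
python3 - <<'E'
from h import *
s=read_state();M=R.from_quat(s["ee_rot"]).as_matrix();print(s["position"],np.degrees(np.arctan2(M[1,1],M[0,1])),s["contact_force"],s["gripper_width"])
p,d=get_image("scene");cv2.imwrite("pics/s1.png",cv2.resize(p[120:290,180:380,::-1],None,fx=3.5,fy=3.5,interpolation=cv2.INTER_CUBIC))
E
```

```text
clock: 1.1
position: [535.6, 178.4, 231.1]
ee_rot: [0.742, -0.671, -0.0, 0.0]
contact_force: [1.2, 1.3, 0.1]
gripper_width: 22.1
grasp_force: 0.0
clock: 1.6
position: [569.6, 125.8, 167.8]
ee_rot: [0.743, -0.67, -0.002, 0.004]
contact_force: [0.6, -0.1, -0.3]
gripper_width: 21.4
grasp_force: 0.0
[569.61588641 125.81591023 167.7934476 ] -174.070902384235 [ 0.59066762 -0.10248483 -0.25539207] 21.40308210683168
```

View pics/s1.png

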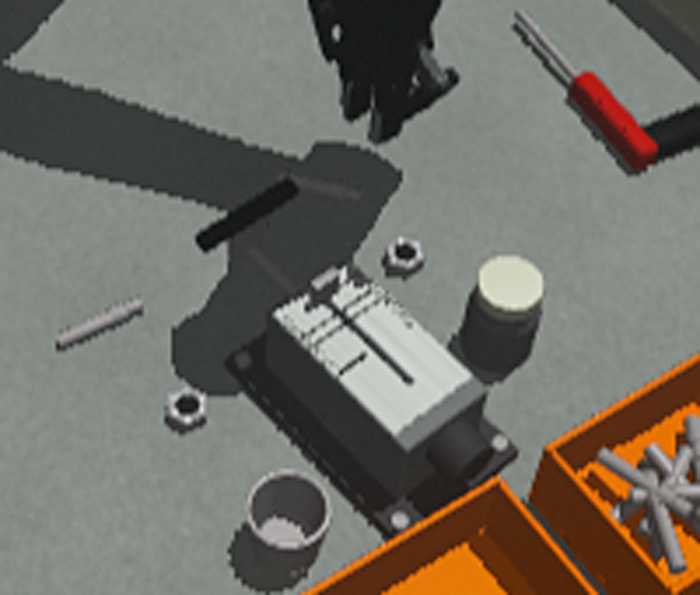

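The gripper is short of the tab. The tab top is at crop (328,279), full-frame about (273.6,199.6), and nothing has been disturbed. I'll move on to above the tab and cross-check its position.

```bash
python3 -m creep '{"translation":[[3,-4,0],[6.15,-8,0],[6.15,-8,0],[6.15,-8,0]],"delta_rot":[[0,0,0],[0,0,0],[0,0,0],[0,0,0]],"hand":[2.2,2.2,2.2,2.2]}'
python3 -c "
from h import *
print(ray('scene',273.6,199.6,112),read_state()['position'])"
```

```text
clock: 2.15
position: [633.6, 47.7, 172.7]
ee_rot: [0.743, -0.669, 0.001, -0.001]
contact_force: [-0.5, 0.8, 0.3]
gripper_width: 22.2
grasp_force: 0.0
[637.02757486  47.34854816 112.        ] [633.64690033  47.73539862 172.70193727]
```

```bash
python3 -m creep '{"translation":[[0,0,-2],[0,0,-4.5],[0,0,-6],[0,0,-7],[0,0,-7.5],[0,0,-7.5],[0,0,-7.5]],"delta_rot":[[0,0,0],[0,0,0],[0,0,0],[0,0,0],[0,0,0],[0,0,0],[0,0,0]],"hand":[3.2,3.2,3.2,3.2,3.2,3.2,3.2]}'
python3 - <<'E'
from h import *
p,d=get_image("scene");cv2.imwrite("pics/s2.png",cv2.resize(p[120:270,200:350,::-1],None,fx=4,fy=4,interpolation=cv2.INTER_CUBIC))
E
```

```text
clock: 3.02
position: [633.8, 47.3, 97.0]
ee_rot: [0.743, -0.669, 0.0, -0.001]
contact_force: [0.6, 0.0, 0.3]
gripper_width: 31.8
grasp_force: 0.0
```

View pics/s2.png

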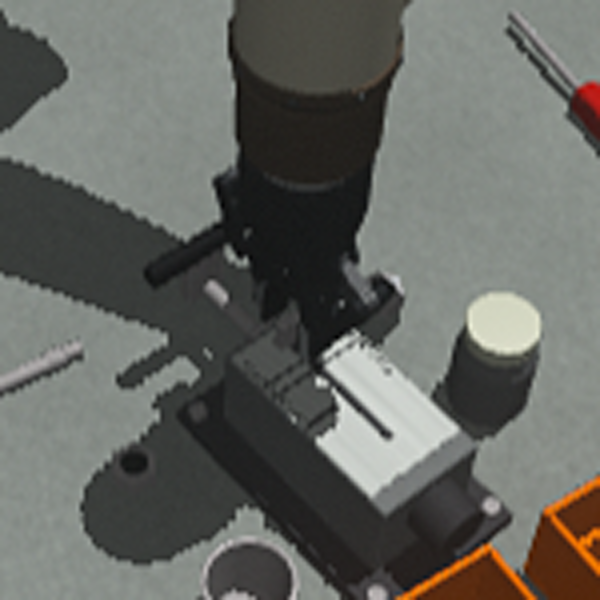

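The fingers straddle the tab, which is hidden between them around crop (300,330). I'll narrow to a loose cage and slide.

```bash
python3 -m creep '{"translation":[[0,0,0],[0,0,0],[0,0,0],[0,0,0],[1,0.11,0],[2,0.22,0],[3,0.33,0],[4,0.44,0]],"delta_rot":[[0,0,0],[0,0,0],[0,0,0],[0,0,0],[0,0,0],[0,0,0],[0,0,0],[0,0,0]],"hand":[1.2,1.2,1.2,1.2,1.2,1.2,1.2,1.2]}'
python3 -m creep '{"translation":[[0.5,0.05,0],[0.8,0.09,0],[1.1,0.12,0],[1.1,0.12,0]],"delta_rot":[[0,0,0],[0,0,0],[0,0,0],[0,0,0]],"hand":[1.2,1.2,1.2,1.2]}'
```

```text
clock: 4.08
position: [674.1, 51.8, 96.2]
ee_rot: [0.743, -0.669, -0.0, 0.0]
contact_force: [-1.9, 0.4, 1.3]
gripper_width: 12.2
grasp_force: 0.9
clock: 4.58
position: [684.6, 52.8, 96.2]
ee_rot: [0.743, -0.669, 0.0, -0.0]
contact_force: [-0.1, 0.0, -0.3]
gripper_width: 12.2
grasp_force: 0.2
```

```bash
python3 -m creep '{"translation":[[0.2,0.02,0],[0.4,0.04,0],[0.5,0.05,0],[0.5,0.05,0]],"delta_rot":[[0,0,0],[0,0,0],[0,0,0],[0,0,0]],"hand":[1.2,1.2,1.2,1.2]}'
python3 -m creep '{"translation":[[0.1,0.01,0],[0.2,0.02,0],[0.2,0.02,0]],"delta_rot":[[0,0,0],[0,0,0],[0,0,0]],"hand":[1.2,1.2,1.2]}'
```

```text
clock: 5.08
position: [689.4, 53.4, 96.2]
ee_rot: [0.743, -0.669, -0.0, -0.0]
contact_force: [-1.4, 0.8, -0.8]
gripper_width: 12.3
grasp_force: 0.6
clock: 5.45
position: [690.4, 53.4, 96.2]
ee_rot: [0.743, -0.669, -0.001, 0.001]
contact_force: [-4.0, 1.5, 1.1]
gripper_width: 11.8
grasp_force: 2.4
```

```bash
python3 -m creep '{"translation":[[0.2,0.02,0],[0.3,0.03,0],[0.3,0.03,0],[0,0,0],[-0.2,-0.02,0]],"delta_rot":[[0,0,0],[0,0,0],[0,0,0],[0,0,0],[0,0,0]],"hand":[1.2,1.2,1.2,1.2,1.2]}'
python3 -m creep '{"translation":[[0,0,0],[0,0,2],[0,0,5],[-3,-0.3,7],[-9,-1,7],[-14,-1.6,7],[-14.3,-1.6,7],[-14.3,-1.6,7]],"delta_rot":[[0,0,0],[0,0,0],[0,0,0],[0,0,0],[0,0,0],[0,0,0],[0,0,0],[0,0,0]],"hand":[1.8,2,2,3,4,4.2,4.2,4.2]}'
python3 - <<'E'
from h import *
p,d=get_image("scene");cv2.imwrite("pics/s3.png",cv2.resize(p[130:260,220:350,::-1],None,fx=4.5,fy=4.5,interpolation=cv2.INTER_CUBIC))
E
```

```text
clock: 6.08
position: [690.2, 53.3, 96.6]
ee_rot: [0.743, -0.669, 0.001, -0.001]
contact_force: [-0.0, 0.3, -0.7]
gripper_width: 12.1
grasp_force: 0.0
clock: 7.08
position: [547.9, 37.6, 167.5]
ee_rot: [0.743, -0.669, 0.001, -0.001]
contact_force: [0.9, 0.2, 0.1]
gripper_width: 41.9
grasp_force: 0.0
```

View pics/s3.png

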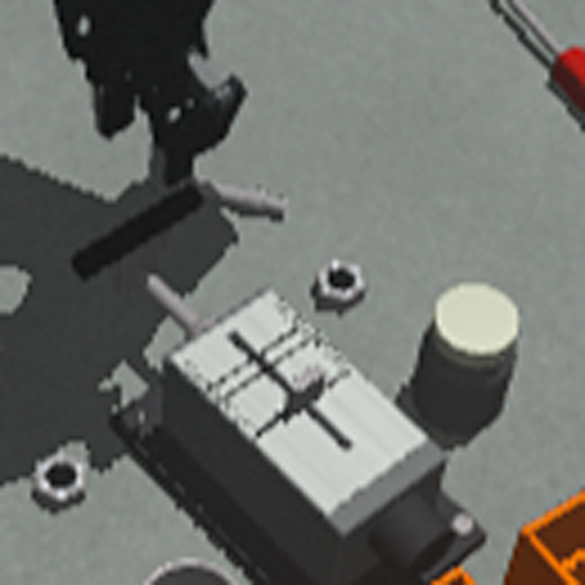

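The tab at crop (307,380) is now level with the pointer needle at zero. Next I'll lower over the bar.

```bash
python3 -m creep '{"translation":[[-0.3,-0.05,0],[-0.3,-0.05,-2],[-0.3,-0.05,-4],[-0.3,-0.05,-6],[-0.3,-0.05,-7.5],[-0.3,-0.05,-8.5],[-0.3,-0.05,-8.5]],"delta_rot":[[0,0,0],[0,0,0],[0,0,0],[0,0,0],[0,0,0],[0,0,0],[0,0,0]],"hand":[4.2,4.2,4.2,4.2,4.2,4.2,4.2]}'
python3 -m creep '{"translation":[[0,0,0],[0,0,0],[0,0,0],[0,0,0],[0,0,0],[0,0,0]],"delta_rot":[[0,0,0],[0,0,0],[0,0,0],[0,0,0],[0,0,0],[0,0,0]],"hand":[3,2.2,1.8,1.2,1.2,1.2]}'
```

```text
clock: 8.0
position: [543.2, 36.7, 80.6]
ee_rot: [0.743, -0.669, -0.0, 0.001]
contact_force: [-0.0, 0.3, -0.3]
gripper_width: 42.4
grasp_force: 0.0
clock: 8.75
position: [543.8, 36.9, 82.0]
ee_rot: [0.743, -0.669, 0.0, -0.0]
contact_force: [-1.5, 0.6, 4.9]
gripper_width: 14.3
grasp_force: 58.7
```

```bash
python3 -m creep '{"translation":[[-0.3,-0.03,0],[-0.7,-0.08,0],[-1,-0.11,0],[-1,-0.11,0]],"delta_rot":[[0,0,0],[0,0,0],[0,0,0],[0,0,0]],"hand":[1.2,1.2,1.2,1.2]}'
python3 -m creep '{"translation":[[-0.3,-0.03,0],[-0.7,-0.08,0],[-1,-0.11,0],[-1,-0.11,0]],"delta_rot":[[0,0,0],[0,0,0],[0,0,0],[0,0,0]],"hand":[1.2,1.2,1.2,1.2]}'
python3 -m creep '{"translation":[[-0.3,-0.03,0],[-0.7,-0.08,0],[-1,-0.11,0],[-1,-0.11,0]],"delta_rot":[[0,0,0],[0,0,0],[0,0,0],[0,0,0]],"hand":[1.2,1.2,1.2,1.2]}'
```

```text
clock: 9.25
position: [533.7, 35.7, 82.0]
ee_rot: [0.743, -0.669, 0.001, -0.001]
contact_force: [-0.8, 0.6, 5.7]
gripper_width: 14.1
grasp_force: 58.9
clock: 9.75
position: [524.2, 34.7, 82.0]
ee_rot: [0.743, -0.669, 0.001, -0.001]
contact_force: [2.0, -1.5, 5.8]
gripper_width: 14.4
grasp_force: 58.9
clock: 10.25
position: [514.9, 33.7, 81.9]
ee_rot: [0.743, -0.669, 0.001, -0.001]
contact_force: [5.1, -3.3, 4.2]
gripper_width: 13.8
grasp_force: 58.8
```

```bash
python3 -m creep '{"translation":[[-0.3,-0.03,0],[-0.7,-0.08,0],[-1.1,-0.12,0],[-1.5,-0.16,0],[-1.5,-0.16,0]],"delta_rot":[[0,0,0],[0,0,0],[0,0,0],[0,0,0],[0,0,0]],"hand":[1.2,1.2,1.2,1.2,1.2]}'
python3 - <<'E'
from h import *
p,d=get_image("scene");cv2.imwrite("pics/s4.png",cv2.resize(p[175:265,250:350,::-1],None,fx=6,fy=6,interpolation=cv2.INTER_CUBIC))
E
```

```text
clock: 10.88
position: [501.6, 32.2, 82.0]
ee_rot: [0.744, -0.669, 0.002, -0.003]
contact_force: [10.0, -4.6, 0.8]
gripper_width: 13.9
grasp_force: 58.6
```

View pics/s4.png

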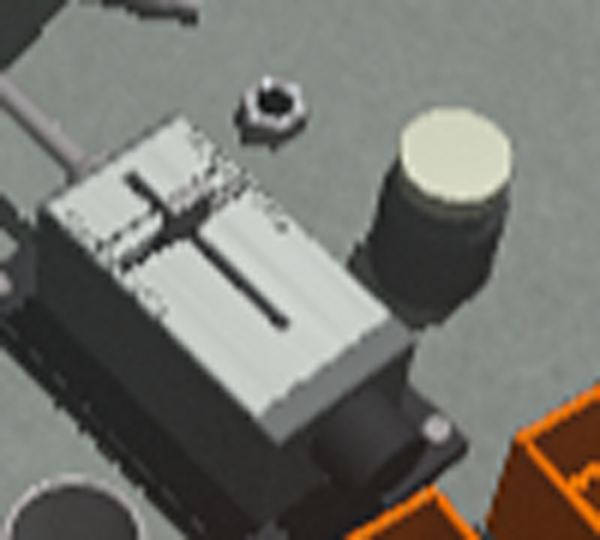

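```bash
python3 - <<'E'
from h import *
a=np.array([.994,.109,0])
pts=dict(rest_s3=(257/4.5+220,437/4.5+130),rest_z0=(230+188/4,165+248/4),now=(250+123/6,175+262/6),now_mid=(250+140/6,175+253/6))
for k,(u,v) in pts.items(): w=ray("scene",u,v,86);print(k,w.round(1),(a@(w-[688.5,53,86])).round(1))
# bar mm
g=np.array([0.109,-.994,0]);
for x in(0,-25,-30,-40): 
  q=np.array([688.5,53,86])+x*a+32*g; u=proj("scene",q+[6,-2,0]);print(x,(u-[250,175])*6)
E
```

```text
rest_s3 [695.6  19.   86. ] 3.3
rest_z0 [695.2  19.   86. ] 2.9
now [666.3  19.4  86. ] -25.7
now_mid [666.4  27.9  86. ] -24.7
0 [166.32728915 316.69580239]
-25 [126.481684   276.70957565]
-30 [118.61917217 268.81931575]
-40 [102.99886457 253.14388155]
```

```bash
python3 -m creep '{"translation":[[-0.3,-0.03,0],[-0.6,-0.07,0],[-0.7,-0.08,0],[-0.7,-0.08,0]],"delta_rot":[[0,0,0],[0,0,0],[0,0,0],[0,0,0]],"hand":[1.2,1.2,1.2,1.2]}'
python3 - <<'E'
from h import *
p,d=get_image("scene");cv2.imwrite("pics/s5.png",cv2.resize(p[190:240,250:310,::-1],None,fx=12,fy=12,interpolation=cv2.INTER_CUBIC))
E
```

```text
clock: 11.42
position: [495.9, 31.6, 82.0]
ee_rot: [0.744, -0.669, 0.003, -0.004]
contact_force: [12.4, -5.0, -2.1]
gripper_width: 13.8
grasp_force: 58.5
```

View pics/s5.png

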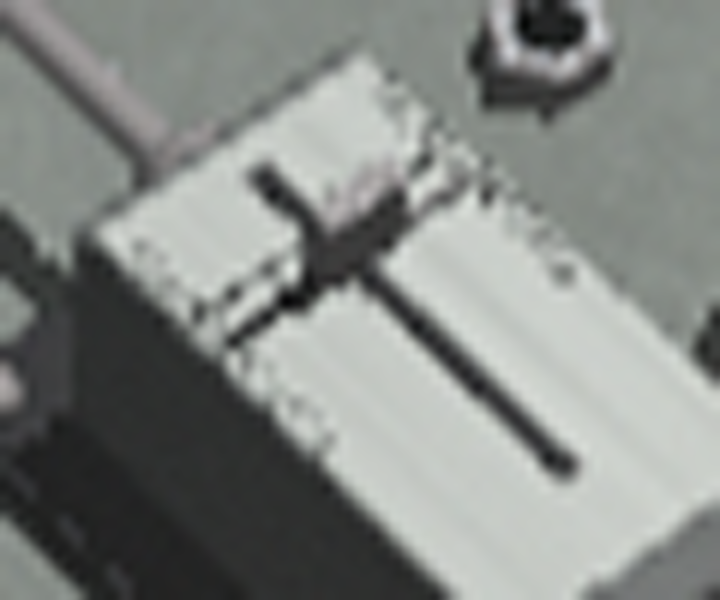

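```bash
python3 - <<'E'
from h import *
a=np.array([.994,.109,0])
im={3:(cv2.imread("pics/s3.png"),4.5,220,130),4:(cv2.imread("pics/s4.png"),6,250,175),5:(cv2.imread("pics/s5.png"),12,250,190)}
o=ray("scene",288.2,214.4,112)
def back(m,s): return cv2.resize(m,None,fx=1/s,fy=1/s,interpolation=cv2.INTER_AREA)
r,s,x0,y0=im[3];r=back(r,s);cx,cy=286.7-x0,216.5-y0
t=cv2.getRectSubPix(r,(15,13),(cx,cy))   # tab patch at telltale 0
for k in(4,5):
    m,s,x0,y0=im[k];m=back(m,s);q=cv2.matchTemplate(m,t,cv2.TM_CCOEFF_NORMED);_,v,_,l=cv2.minMaxLoc(q)
    u=(l[0]+7+x0,l[1]+6+y0);d=ray("scene",*u,100)-ray("scene",286.7,216.5,100);print(k,v.__round__(2),u,d.round(1),(a@d).round(1))
    for i in range(-2,3): print(q[l[1]+i,l[0]-2:l[0]+3].round(2))
print(ray("scene",280,206.2,112)-o)
E
```

```text
4 0.92 (280, 210) [-24.8  -2.7   0. ] -24.9
[0.36 0.42 0.43 0.42 0.38]
[0.47 0.7  0.75 0.61 0.4 ]
[0.49 0.83 0.92 0.72 0.37]
[0.4  0.64 0.74 0.59 0.3 ]
[0.23 0.27 0.31 0.3  0.2 ]
5 0.88 (278, 209) [-29.9  -5.2   0. ] -30.3
[0.33 0.49 0.56 0.52 0.44]
[0.29 0.6  0.81 0.79 0.55]
[0.23 0.59 0.88 0.87 0.57]
[0.22 0.43 0.62 0.64 0.45]
[0.18 0.18 0.2  0.22 0.2 ]
[-30.74546178  -2.77800007   0.        ]
```

The tab now reads about 30 mm and the force is about 13 N, so the pointer is at the first mark. I'll pull about 5 mm more and hold.

```bash
python3 -m creep '{"translation":[[-0.2,-0.02,0],[-0.4,-0.04,0],[-0.55,-0.06,0],[-0.55,-0.06,0],[-0.55,-0.06,0],[-0.55,-0.06,0],[-0.55,-0.06,0],[-0.55,-0.06,0]],"delta_rot":[[0,0,0],[0,0,0],[0,0,0],[0,0,0],[0,0,0],[0,0,0],[0,0,0],[0,0,0]],"hand":[1.2,1.2,1.2,1.2,1.2,1.2,1.2,1.2]}'
python3 - <<'E'
from h import *
p,d=get_image("scene");cv2.imwrite("pics/s6.png",cv2.resize(p[190:240,250:310,::-1],None,fx=12,fy=12,interpolation=cv2.INTER_CUBIC))
E
```

```text
clock: 12.48
position: [491.0, 31.0, 82.1]
ee_rot: [0.744, -0.669, 0.003, -0.004]
contact_force: [14.3, -7.3, -3.7]
gripper_width: 13.9
grasp_force: 58.5
```

View pics/s6.png

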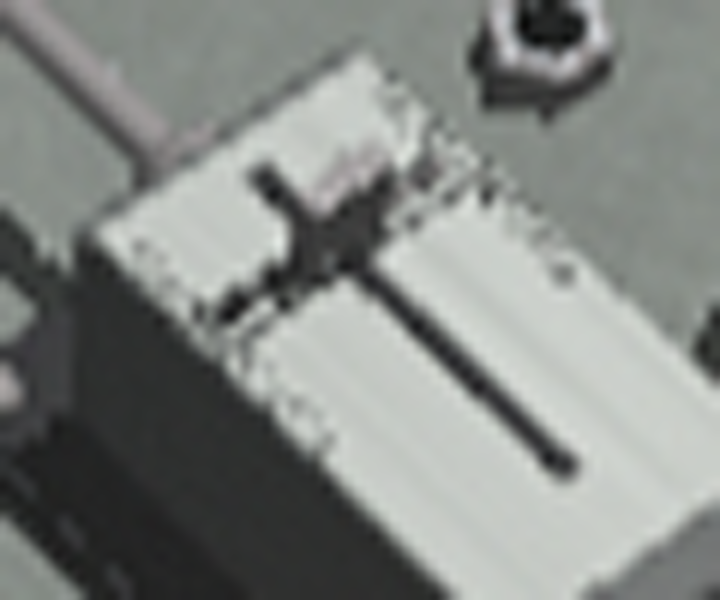

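The needle end, at crop (225,308), now sits between the two long marks. I'll check the tab's travel, then hold a little longer.

```bash
python3 - <<'E'
from h import *
a=np.array([.994,.109,0])
back=lambda m,s:cv2.resize(m,None,fx=1/s,fy=1/s,interpolation=cv2.INTER_AREA)
r=back(cv2.imread("pics/s3.png"),4.5);t=cv2.getRectSubPix(r,(15,13),(66.7,86.5))
for n in("s5","s6"):
    m=cv2.imread(f"pics/{n}.png");m=back(m,3);T=cv2.resize(t,None,fx=4,fy=4,interpolation=cv2.INTER_CUBIC)
    _,v,_,l=cv2.minMaxLoc(cv2.matchTemplate(m,T,cv2.TM_CCOEFF_NORMED))
    u=((l[0]+29.5+.5)/4-.5+250,(l[1]+25.5+.5)/4-.5+190);print(n,round(v,2),a@(ray("scene",*u,100)-ray("scene",286.7,216.5,100)))
E
python3 -m creep '{"translation":[[0,0,0],[0,0,0]],"delta_rot":[[0,0,0],[0,0,0]],"hand":[1.2,1.2]}'
```

```text
s5 0.92 -30.12080092882401
s6 0.86 -33.97570449845531
clock: 12.78
position: [491.0, 31.0, 82.1]
ee_rot: [0.744, -0.669, 0.003, -0.004]
contact_force: [14.0, -6.6, -4.6]
gripper_width: 14.0
grasp_force: 58.5
```

```bash
python3 -m creep '{"translation":[[0,0,0],[0,0,0],[0,0,0],[0,0,0],[0.3,0.03,0],[0.7,0.08,0],[1.1,0.12,0],[1.5,0.16,0]],"delta_rot":[[0,0,0],[0,0,0],[0,0,0],[0,0,0],[0,0,0],[0,0,0],[0,0,0],[0,0,0]],"hand":[1.2,1.2,1.2,1.2,1.2,1.2,1.2,1.2]}'
python3 -m creep '{"translation":[[0.5,0.05,0],[1,0.11,0],[1.5,0.16,0],[2,0.22,0],[2.5,0.27,0],[2.9,0.32,0],[3.3,0.36,0],[3.3,0.36,0]],"delta_rot":[[0,0,0],[0,0,0],[0,0,0],[0,0,0],[0,0,0],[0,0,0],[0,0,0],[0,0,0]],"hand":[1.2,1.2,1.2,1.2,1.2,1.2,1.2,1.2]}'
```

```text
clock: 13.78
position: [503.9, 32.4, 82.0]
ee_rot: [0.743, -0.669, 0.002, -0.002]
contact_force: [6.7, -2.5, 1.9]
gripper_width: 14.2
grasp_force: 59.2
clock: 14.78
position: [533.9, 35.8, 81.9]
ee_rot: [0.743, -0.669, 0.0, -0.0]
contact_force: [0.3, -0.9, 7.6]
gripper_width: 14.0
grasp_force: 59.9
```

```bash
python3 -m creep '{"translation":[[0.3,0.03,0],[0.6,0.07,0],[0.9,0.1,0],[1,0.11,0],[1.1,0.12,0],[1.1,0.12,0]],"delta_rot":[[0,0,0],[0,0,0],[0,0,0],[0,0,0],[0,0,0],[0,0,0]],"hand":[1.2,1.2,1.2,1.2,1.2,1.2]}'
```

```text
clock: 15.52
position: [544.2, 37.0, 81.9]
ee_rot: [0.743, -0.669, -0.0, 0.0]
contact_force: [-1.7, 0.3, 9.9]
gripper_width: 13.8
grasp_force: 60.0
```

```bash
python3 -m creep '{"translation":[[0.15,0.02,0],[0.3,0.03,0],[0.3,0.03,0]],"delta_rot":[[0,0,0],[0,0,0],[0,0,0]],"hand":[1.2,1.2,1.2]}'
```

```text
clock: 15.9
position: [544.2, 36.9, 81.8]
ee_rot: [0.743, -0.669, -0.002, 0.003]
contact_force: [-8.5, 2.3, 15.5]
gripper_width: 14.0
grasp_force: 60.7
```

The handle is against the home stop: the force rose with no further movement. I'll relax, release, lift and check.

```bash
python3 -m creep '{"translation":[[-0.2,-0.02,0],[-0.3,-0.03,0],[-0.3,-0.03,0],[-0.3,-0.03,0],[-0.3,-0.03,0],[-0.3,-0.03,0],[-0.3,-0.03,0],[-0.3,-0.03,0]],"delta_rot":[[0,0,0],[0,0,0],[0,0,0],[0,0,0],[0,0,0],[0,0,0],[0,0,0],[0,0,0]],"hand":[1.2,1.2,1.8,2.4,3,3.6,4,4]}'
python3 -m creep '{"translation":[[0,0,1],[0,0,3],[0,0,6],[0,0,10],[-4,0,12],[-9,0,12],[-14,0,12],[-14,0,12]],"delta_rot":[[0,0,0],[0,0,0],[0,0,0],[0,0,0],[0,0,0],[0,0,0],[0,0,0],[0,0,0]],"hand":[4,4,4,4,4,4,4,4]}'
python3 - <<'E'
from h import *
p,d=get_image("scene");cv2.imwrite("pics/s7.png",cv2.resize(p[160:260,240:340,::-1],None,fx=5.5,fy=5.5,interpolation=cv2.INTER_CUBIC))
E
```

```text
clock: 16.9
position: [544.8, 36.9, 81.3]
ee_rot: [0.743, -0.669, -0.0, 0.0]
contact_force: [0.5, -0.9, -0.8]
gripper_width: 40.0
grasp_force: 0.0
clock: 17.9
position: [401.8, 36.2, 202.2]
ee_rot: [0.744, -0.669, -0.0, -0.001]
contact_force: [0.8, 0.4, 1.0]
gripper_width: 40.0
grasp_force: 0.0
```

View pics/s7.png

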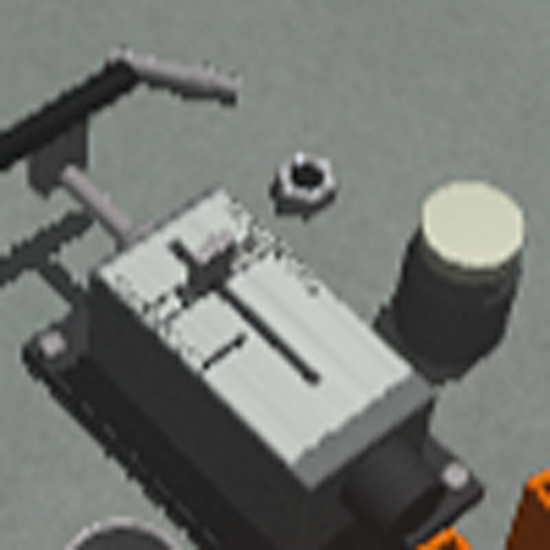

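The telltale tab at crop (215,250) is between the marks and the pointer at crop (225,350) is back at rest. The handle is home and the robot is clear.

```bash
python3 -c "
from bench import *
print(job_done())"
```

```text
the job is handed in; nothing more can be done
None
```

The gauge check is done and handed in (no verdict came back): I zeroed the telltale, held the pointer between the marks for over a second at about 34–35 mm by camera and force, then eased the handle fully home and let go, with the telltale left between the marks.

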